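# Line up the grinder's burr carrier and shut the chamber lid

## Task

The lab's coffee grinder has been brushed out and its burr chamber stands open. Turn the round burr carrier in the chamber, by pushing its lugs, until the notch in its rim squarely faces the pointer on the chamber's edge, and only then swing the hinged lid over and close it fully, so that the key under the lid drops into the notch. Leave the mugs, the pitcher and the brush undisturbed.

Things in the scene. Friction and masses are not known exactly. Their poses are not given: they have to be found in the camera images.
- grinder: The grinder, painted grey, fixed. Origin: on the table, on the axis of the round burr chamber, an upright drum 244 mm across, 100 mm high, open on top; its well is 184 mm across. A motor box (160 x 170 mm, 88 mm high) joins it on its +x side. A steel pointer, 10 mm proud of the drum's top edge, stands on its -y side and points at the axis; the lid's hinge is on the opposite, +y side.
- carrier: The burr carrier, a metal disc 170 mm across lying level in the chamber. It turns about its vertical axis, either way without end, and friction (about 0.2 N m) keeps it where it is left. Origin: on the axis, 48 mm above the table; its x axis points at its notch, z up. Its dark base's top is 60 mm above the table; around the edge stands an aluminium rim, 70 to 85 mm off the axis, top at 72 mm.
- notch (a point): Middle of the notch, the one gap in the carrier's rim, 32 mm wide: this point is 77.5 mm off the axis, at the height of the rim's top, 72 mm above the table.
- lug (a point): Middle of the top of one of the carrier's four equal lugs, 64 mm off the axis, 98 mm above the table. The lugs stand 45, 135, 225 and 315 degrees from the notch (this one 45 degrees counter-clockwise from above). They are upright radial blocks 12 mm thick, from 44 to 84 mm off the axis, to be pushed sideways; about 4 N moves them.
- mark (a point): The point that the notch must come to: in the well, 77.5 mm off the axis, in line with the pointer, 72 mm above the table. The direction from the carrier's origin to it is the pointer's direction, straight away from the lid hinge.
- lid_hinge (a point): Middle of the lid's hinge line, on the drum's edge opposite the pointer, 122 mm from the axis and 104 mm above the table. The hinge line is level and square to the line from here to the mark.
- lid (a joint): Angle of the lid: 0 fully closed (level), 1.57 upright, 2.05 as far open as it goes, leaning away from the pointer. It starts open at 1.65 to 1.95. The hinge is stiff (about 0.65 N m), so the lid stays at any angle.
- lid_edge (a point): Middle of the lid's free edge, on its outer (upper) face, 220 mm from the hinge line. The lid is a steel disc 196 mm across and 8 mm thick, its centre 122 mm from the hinge line, its outer face 6 mm above the hinge line when closed. A black cap 52 mm across and 22 mm high sits on the middle of the outer face.
- key (a point): Free end of the key, a block 14 mm wide and 12 mm deep under the lid, 198 mm from the hinge line, reaching 40 mm below the hinge line when the lid is closed, into the notch. If the notch is more than about 6 degrees off, the key strikes the rim or a lug and holds the lid up by 8 mm or more.
- mug_a: White stoneware mug, 84 mm across, 85 mm high, loose, upright; a bystander. Origin under its centre.
- mug_b: A second mug like it; a bystander. Origin under its centre.
- pitcher: Steel pitcher with a handle, 90 mm across, 130 mm high, loose, upright; a bystander. Origin under its centre.
- brush: Cleaning brush 170 mm long lying on the table; a bystander. Origin under its middle.

How it is judged:
On the way, in this order (a step that is already met when the one before it is completed fails the run):
1. the notch has been brought to face the pointer while the lid is still open (horizontal distance between notch and mark below 0.01 m and value of joint lid above 1 rad), for 0.2 s.
2. the lid is fully closed, with the notch at the pointer (horizontal distance between notch and mark below 0.01 m and value of joint lid below 0.03 rad), for 0.2 s.
At the end, for the whole second after the job is handed in: The notch is within 10 mm (about 7 degrees) of the mark, the lid is closed to within 0.03 rad, the carrier is at rest, and the mugs, the pitcher and the brush are within 30 mm of where they stood, mugs and pitcher upright (all of step 2 and angular speed of carrier below 0.05 rad/s and distance of each of mug_a, mug_b, pitcher, brush from where it was at the start of the episode below 0.03 m and angle between each of mug_a, mug_b, pitcher's own z axis and vertical below 0.15 rad); the robot touches nothing.
It fails at once if a mug, the pitcher or the brush was pushed more than 40 mm from its place (distance of any of mug_a, mug_b, pitcher, brush from where it was at the start of the episode above 0.04 m).
It also fails if it takes over 72 s, if anything falls off the work surface, if the arm or the gripper's body presses on something with over 40 N, if the wrist force passes 120 N, or if a joint passes its speed limit or range.

## Robot

A 6-joint arm with a two-finger parallel gripper is mounted at the origin on the work surface. World frame = base frame: x ahead of the robot, y to its left, z up, the work surface at z = 0. Lengths are in m, angles in rad, forces in N, time in s.
With the tool pointing down it reaches from about 0.3 to 0.875 m from the base axis. Payload 6.4 kg.
Tool frame: the origin (TCP) lies midway between the tips of the shut fingers; the grasp point (between the pads) lies 19 mm behind it; x points along the fingers, y is the direction in which the jaws open and shut, and the axes are right-handed (so a half turn about x gives the same grasp; the last joint's range is limited). The gripper opens to 85 mm and grips with 20 to 120 N. Pads are 22 mm wide; open, the fingers measure 114 mm over their backs; the gripper's body (76 mm by 85 mm) begins 54 mm behind the grasp point. The pads swing forward as they close: fully open they stand 13 mm farther back than shut.
Start: joints at [0.992, 0.181, 1.607, -0, 1.354, -0.206], TCP at [0.209, 0.536, 0.231] pointing down, gripper open.
Joint ranges: [-2.99, 2.99], [-0.89, 2.07], [0.3, 2.58], [-1.14, 4.28], [0, 2.63], [-3.12, 3.12]. Speed limits (rad/s): [2.57, 2.57, 3.01, 3.14, 3.14, 3.14].

## Interface

Orientations are given as a unit quaternion [w, x, y, z].
In Python, from bench import ctrl gives the robot as it stands.
- The arm moves only by the tool step_arm, never from a script. Its argument "motion" is a list of rows, each a list of 7 numbers: the shift along the tool's x, y, z in mm, then the turn, a rotation vector about the tool's x, y, z in degrees, then the closure in counts, from 0 (fully open) to 255 (shut). In form: [[tx, ty, tz, rx, ry, rz, hand], ...]. A call has 1 to 10 rows; each row is the pose to reach, as a shift and turn from the pose commanded when the call began, along the tool's axes at that moment; what a row does not reach only later rows make up. A row lasts 1/8 s, in which the tool goes at most 62.5 mm and 10.7 degrees, less where a joint would pass 70% of its speed; a pose out of reach is approached as far as the arm can. A call with a gripper value outside its range is refused whole. The fingers move at their own pace and stop on an object; the grip force is fixed at half the most. Time passes only in rows, so rows that repeat a pose let the fingers close. It gives the time, the measured TCP pose, the force and the opening at its end, in the units of the state.
- ctrl.get_obs(): the state, without advancing time (a new reading comes with each control period).
- ctrl.camera(name): name is "side" or "top" or "wrist"; returns (picture, depth): 400x640x3 uint8, red, green, blue; 400x640 float32, m along the optical axis (not along the pixel's ray), 0 where there is no reading.
- ctrl.camera_info(name): a dict with "fx", "fy", "cx", "cy" (pixels), "T" (4x4, takes a point from camera to world coordinates); the wrist camera has in their place "hand_eye" (4x4, takes a point from camera to tool coordinates, whose origin is the TCP and whose axes are the tool frame's). Camera axes: x right, y down, z forward; pixel columns grow to the right and rows downward; lengths in m; the calibration is good to about 2 mm. A picture is of the moment at which its call begins: read the wrist's pose just before it. camera_info takes no time and is no camera call.
- ctrl.hand_in(): hands the job in, once; it reports no verdict.
The state is a dict: "time_s": time; "q": joint angles; "dq": joint speeds; "joint_efforts": joint torques, N m; "eef_pos": TCP position; "eef_rot": TCP orientation; "wrist_force": force on the tool from outside, world axes, zero at the start; "torque": the same for the moment, N m; "opening": opening from 0.0 (shut) to 1.0 (fully open).
Only numpy, scipy, OpenCV 4.12 (cv2) and the standard library are available. Lean on these libraries where they do the work, as an engineer would, in place of code of your own. Each camera call takes 0.05 s, during which the arm holds its last target. There are 200 camera calls.

## Working session

There is one attempt and no reset: what is moved stays moved. The work goes in short steps, Python scripts to look and compute and a tool call to move; the robot and the scene stay as the last step left them, time stands still between calls to the robot, and variables do not carry over. Pictures are saved under pics/ and viewed, about 8 in all and at most 12, crops included, and the job is handed in when it is done.

Besides the shell and the picture viewer there is one more tool, called after "Request:" as name([rows], argument=value, ...), one row to a line, values as JSON. step_arm: Moves the arm, as the interface text tells. Its arguments: {"type":"object","properties":{"motion":{"type":"array","items":{"type":"array","items":{"type":"number"}}}},"required":["motion"]}

```bash
mkdir -p pics; ls
python3 - <<'E'
from bench import ctrl
import cv2,numpy as np
o=ctrl.get_obs();print({k:np.round(v,3) for k,v in o.items()})
ims=[]
for n in("top","side"):
    p,d=ctrl.camera(n);np.savez(f"{n}0.npz",p=p,d=d);i=ctrl.camera_info(n);print(n,i)
    cv2.imwrite(f"pics/{n}0.png",p[...,::-1])
E
```

```text
pics
{'time_s': np.float64(0.0), 'q': array([ 0.992,  0.182,  1.608, -0.   ,  1.354, -0.206]), 'dq': array([ 0.001,  0.001, -0.   , -0.001, -0.002,  0.001]), 'joint_efforts': array([ 2.0000e-03, -4.4486e+01, -3.5134e+01, -0.0000e+00,  9.0000e-03,
        0.0000e+00]), 'eef_pos': array([0.209, 0.535, 0.23 ]), 'eef_rot': array([ 0.695,  0.13 ,  0.695, -0.132]), 'wrist_force': array([ 0.383, -0.525,  0.003]), 'torque': array([-0.006, -0.001,  0.048]), 'opening': np.float64(0.996)}
top {'fx': 427.5774408440472, 'fy': 427.5774408440472, 'cx': 321.21617492023125, 'cy': 198.28571354035228, 'T': array([[ 1.57627317e-01, -9.66774417e-01,  2.01248241e-01,
         2.76983829e-01],
       [-9.87498663e-01, -1.54289874e-01,  3.22649354e-02,
        -6.22835457e-03],
       [-1.42348237e-04, -2.03818204e-01, -9.79008743e-01,
         1.13305179e+00],
       [ 0.00000000e+00,  0.00000000e+00,  0.00000000e+00,
         1.00000000e+00]])}
side {'fx': 403.2803134171425, 'fy': 403.2803134171425, 'cx': 321.79570163202055, 'cy': 206.0686390804315, 'T': array([[ 0.98648343, -0.1314729 ,  0.0978024 ,  0.35722283],
       [-0.16363352, -0.75895961,  0.63024152, -0.8274619 ],
       [-0.00863161, -0.63772657, -0.77021446,  1.11605865],
       [ 0.        ,  0.        ,  0.        ,  1.        ]])}
```

View pics/top0.png

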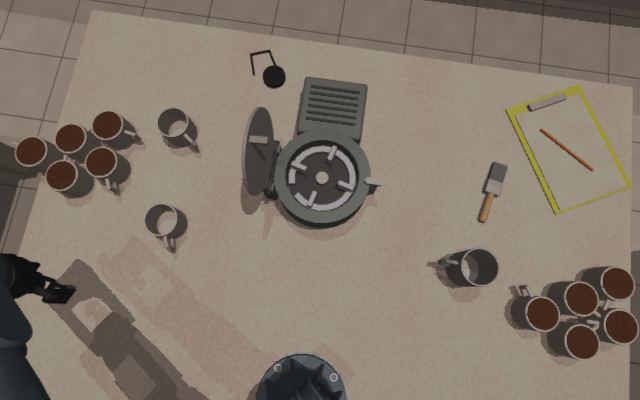

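View pics/side0.png

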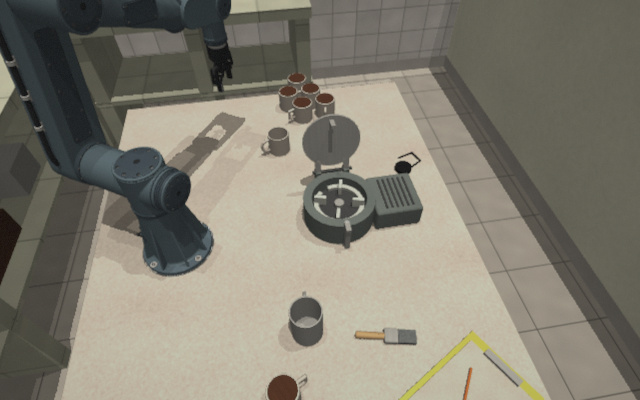

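The top view shows the drum centred near (322,178), the pointer at (373,184), and the lid open on the left at (258,150). The notch looks to be at upper right of the rim, around (330,150). The pitcher is at (475,268), the brush at (492,192), and the mugs at (175,125) and (163,222).

```bash
cat > h.py <<'E'
from bench import ctrl
import cv2,numpy as np
from scipy.optimize import least_squares
def cloud(n,d):
    i=ctrl.camera_info(n);v,u=np.mgrid[:400,:640]
    P=np.stack([(u-i['cx'])/i['fx']*d,(v-i['cy'])/i['fy']*d,d],-1)
    return P@i['T'][:3,:3].T+i['T'][:3,3]
def proj(n,X,T=None):
    i=ctrl.camera_info(n);T=i['T'] if T is None else T
    c=(np.atleast_2d(X)-T[:3,3])@T[:3,:3]
    return np.c_[c[:,0]/c[:,2]*i['fx']+i['cx'],c[:,1]/c[:,2]*i['fy']+i['cy']]
def rect(n,p,c,ang,z,half=.14,s=3000,T=None):
    # metric picture of plane z about c, image right = direction ang, up = ang+90deg
    N=int(2*half*s);e=np.array([np.cos(ang),np.sin(ang)]);f=np.array([-e[1],e[0]])
    uv=[(0,0),(N,0),(N,N),(0,N)]
    W=[np.r_[c[:2]+(a/s-half)*e-(b/s-half)*f,z] for a,b in uv]
    H=cv2.getPerspectiveTransform(np.float32(uv),np.float32(proj(n,W,T)))
    return cv2.warpPerspective(p,H,(N,N),flags=cv2.INTER_CUBIC|cv2.WARP_INVERSE_MAP)
E
python3 - <<'E'
from h import *
t=np.load('top0.npz');P=cloud('top',t['d']);
win=np.zeros((400,640),bool);win[120:235,255:390]=1
m=win&(abs(P[...,2]-.1)<.006)
X=P[m]
# drum top ring r 92..122: fit centre maximizing ring inliers
c0=P[178,322,:2];from scipy.optimize import differential_evolution
f=lambda c:-np.sum((lambda r:(r>.093)&(r<.121))(np.hypot(*(X[:,:2]-c).T)))
r=differential_evolution(f,[(c0[0]-.04,c0[0]+.04),(c0[1]-.04,c0[1]+.04)],seed=1);c=r.x
print('c',c,r.fun,len(X),'z',np.median(X[:,2]))
s=np.load('side0.npz');Q=cloud('side',s['d']);
for n,A in(('top',P),('side',Q)):
    rr=np.hypot(A[...,0]-c[0],A[...,1]-c[1]);th=np.degrees(np.arctan2(A[...,1]-c[1],A[...,0]-c[0]))
    q=(rr>.09)&(rr<.15)&(A[...,2]>.105)&(A[...,2]<.113);h,b=np.histogram(th[q],36,(-180,180));print(n,h)
    q=(rr>.08)&(rr<.3)&(A[...,2]>.16)&(A[...,2]<.4);L=A[q&(np.abs(th-95)<60)]
    print('lid',len(L),L.mean(0) if len(L) else 0)
    q=(rr<.084)&(rr>.044)&(A[...,2]>.092)&(A[...,2]<.105);h,b=np.histogram(th[q],72,(-180,180));print('lugs',[(int(b[k]),int(h[k])) for k in range(72) if h[k]])
im=[rect('top',t['p'],c,0,.072),rect('side',s['p'],c,0,.072)]
im=[cv2.resize(i,(560,560))[:, :] for i in im]
cv2.imwrite('pics/r.png',cv2.resize(np.hstack(im),(800,400))[...,::-1])
E
```

```text
c [0.5479624 0.0348736] -2897.0 3463 z 0.0999079097354072
top [ 0  0  0  0  0  0  0  0 36 67  0  1  0  0  2  0  1  0  0  0  1  0  0  1
 33 30 33 32 33 49  2  0  0  1  0  0]
lid 2098 [0.5406172 0.1761077 0.2536267]
lugs [(-110, 36), (-105, 31), (-100, 12), (-25, 1), (-20, 30), (-15, 33), (-10, 13), (65, 4), (70, 28), (75, 40), (80, 8), (155, 2), (160, 32), (165, 37), (170, 8)]
side [ 0  0  0  0  0  0  0  0 19 37  0  0  0  0  0  0  0  0  0  0  0  0  0  0
 20 16 10 11 13 24  2  0  0  0  0  0]
lid 2104 [0.54463696 0.1735231  0.23791768]
lugs [(-115, 1), (-110, 13), (-105, 15), (-100, 9), (-25, 9), (-20, 17), (-15, 10), (-10, 2), (65, 2), (70, 11), (75, 9), (80, 4), (160, 3), (165, 19), (170, 12)]
```

View pics/r.png

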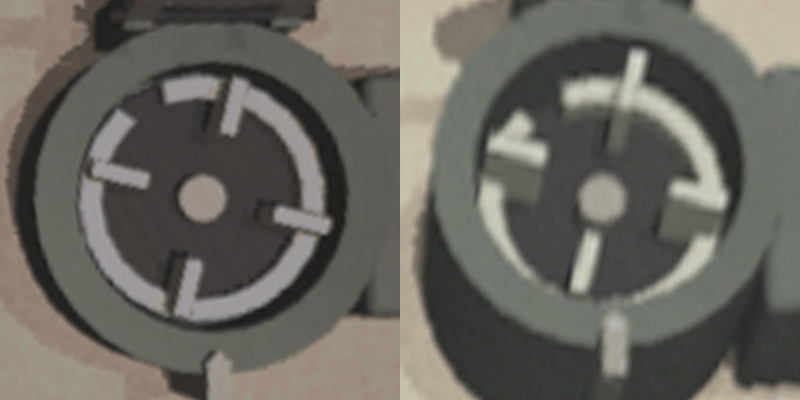

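Rectified views (right = +x, up = +y) show the notch upper left (~120°), lugs near 74/164/-106/-16°, and the pointer near -84°. A 156° ccw turn is needed, and the 164° lug can be pushed round the -x/-y side, away from the lid.

```bash
cat >> h.py <<'E'
from scipy.spatial.transform import Rotation as Ro
C=np.array([.548,.0349])
def measure(n,A,c):
    r=np.hypot(A[...,0]-c[0],A[...,1]-c[1]);th=np.arctan2(A[...,1]-c[1],A[...,0]-c[0])
    o={}
    q=(r<.084)&(r>.044)&(A[...,2]>.093)&(A[...,2]<.104)
    o['lug45']=round(float(np.degrees(np.angle(np.mean(np.exp(4j*th[q]))))/4),2);o['n']=int(q.sum())
    d=(np.degrees(th)+84+180)%360-180
    q=(r>.10)&(r<.14)&(A[...,2]>.1055)&(A[...,2]<.114)&(abs(d)<25)
    o['ptr']=np.round(np.degrees(np.arctan2(*(A[q][:,:2].mean(0)-c)[::-1])),2)
    q=(r>.10)&(r<.3)&(A[...,2]>.15)&(A[...,2]<.36)&(abs((np.degrees(th)-96))<50)
    X=A[q]
    if len(X)>200:
        for _ in range(6):
            m=X.mean(0);w=np.linalg.svd(X-m,full_matrices=False)[2][2];e=abs((X-m)@w);X=X[e<max(.003,2*np.median(e))]
        w*=-np.sign(w[1]);o['lidnormal_az']=np.round(np.degrees(np.arctan2(w[1],w[0])),2);o['lid']=np.round(np.pi/2-np.arctan2(w[2],np.hypot(*w[:2])),3) ;o['m']=np.round(m,3)
    return o
def ring(A):
    from scipy.optimize import differential_evolution
    X=A[(abs(A[...,2]-.1)<.005)&(np.hypot(A[...,0]-C[0],A[...,1]-C[1])<.15)][:,:2]
    f=lambda c:-np.sum(np.tanh((np.hypot(*(X-c).T)-.092)/.002)-np.tanh((np.hypot(*(X-c).T)-.122)/.002))
    return np.round(differential_evolution(f,[(C[0]-.02,C[0]+.02),(C[1]-.02,C[1]+.02)],seed=1).x,4)
def rows(wps,hand):
    # wps: x,y,z(m), yaw = azimuth(deg) of tool y with tool x down -> rows
    o=ctrl.get_obs();w,x,y,z=o['eef_rot'];R=Ro.from_quat([x,y,z,w])
    for a in wps:
        yv=np.array([np.cos(np.radians(a[3])),np.sin(np.radians(a[3])),0]);xv=np.array([0,0,-1.])
        G=Ro.from_matrix(np.c_[xv,yv,np.cross(xv,yv)])
        t=R.inv().apply(np.array(a[:3])-o['eef_pos'])*1000;rv=np.degrees((R.inv()*G).as_rotvec())
        print([float(round(v,1)) for v in np.r_[t,rv]]+[hand],',')
def yaw():
    o=ctrl.get_obs();w,x,y,z=o['eef_rot'];M=Ro.from_quat([x,y,z,w]).as_matrix();return np.degrees(np.arctan2(M[1,1],M[0,1])),o
E
python3 - <<'E'
from h import *
for n in('top','side'):
    A=cloud(n,np.load(n+'0.npz')['d']);c=ring(A);print(n,c,measure(n,A,c))
y,o=yaw();print(y,o['q'])
b=np.radians(143);
rows([(.33,.07,.231,y),(.548+.064*np.cos(b),.035+.064*np.sin(b),.2,143),(.548+.064*np.cos(b),.035+.064*np.sin(b),.2,143-180)],255)
E
```

```text
top [0.5482 0.0353] {'lug45': -14.09, 'n': 306, 'ptr': np.float64(-89.03), 'lidnormal_az': np.float64(-89.18), 'lid': np.float64(1.426), 'm': array([0.541, 0.174, 0.235])}
side [0.5478 0.0328] {'lug45': -13.96, 'n': 122, 'ptr': np.float64(-89.23), 'lidnormal_az': np.float64(-89.14), 'lid': np.float64(1.432), 'm': array([0.545, 0.173, 0.232])}
68.63621075146155 [ 9.91652530e-01  1.81493828e-01  1.60792323e+00  4.03955016e-06
  1.35378893e+00 -2.06275943e-01]
[-0.0, -389.1, 282.0, -0.0, -0.0, 0.1, 255] ,
[30.8, -325.0, 436.1, -74.4, -0.1, 0.1, 255] ,
[30.8, -325.0, 436.1, 105.6, 0.1, 0.1, 255] ,
```

Request:
step_arm([
  [0,-389,282,106,0,0,255],
  [0,-389,282,106,0,0,255],
  [0,-389,282,106,0,0,255],
  [0,-389,282,106,0,0,255],
  [0,-389,282,106,0,0,255],
  [0,-389,282,106,0,0,255],
  [0,-389,282,106,0,0,255],
  [0,-389,282,106,0,0,255],
  [0,-389,282,106,0,0,255],
  [0,-389,282,106,0,0,255],
])

```text
time_s: 1.35
eef_pos: [0.3303, 0.0697, 0.231]
eef_rot: [-0.311, -0.635, -0.311, 0.635]
wrist_force: [0.7, 0.0, -0.3]
opening: -0.001
```

Run:
```python
from h import *
y,o=yaw();print(y,o['q'],o['eef_pos'],o['time_s'])
c=np.array([.548,.034]);
def p(a,z,r=.062):
    b=np.radians(a);return (c[0]+r*np.cos(b),c[1]+r*np.sin(b),z,a-180)
rows([p(142,.2),p(142,.084)],255)
```

```text
-37.84016092949914 [-1.48629871e-01 -4.20268192e-01  2.14530042e+00  6.20705028e-05
  1.41702674e+00  5.11795967e-01] [0.33028052 0.06967876 0.2310425 ] 1.35
[31.0, 131.8, -105.6, 0.2, 0.0, 0.0, 255] ,
[147.0, 131.9, -105.6, 0.2, 0.0, 0.0, 255] ,
```

Request:
step_arm([
  [31,44,-35,0,0,0,255],
  [31,88,-70,0,0,0,255],
  [31,132,-106,0,0,0,255],
  [31,132,-106,0,0,0,255],
  [70,132,-106,0,0,0,255],
  [110,132,-106,0,0,0,255],
  [135,132,-106,0,0,0,255],
  [147,132,-106,0,0,0,255],
  [147,132,-106,0,0,0,255],
])

```text
time_s: 2.48
eef_pos: [0.4989, 0.0748, 0.0841]
eef_rot: [-0.313, -0.633, -0.314, 0.634]
wrist_force: [-0.0, 0.0, -0.1]
opening: -0.001
```

Run:
```python
from h import *
y,o=yaw();print(y,o['q'],o['eef_pos'],o['time_s'],o['wrist_force'])
c=np.array([.548,.034]);
def p(a,z,r=.062):
    b=np.radians(a);return (c[0]+r*np.cos(b),c[1]+r*np.sin(b),z,a-180)
rows([p(a,.084) for a in np.arange(150,223,8)],255)
```

```text
-37.35369668058568 [-8.69319030e-02  2.16199293e-01  1.89598010e+00 -5.04059437e-05
  1.03063305e+00  5.65038694e-01] [0.49885239 0.07475692 0.08409259] 2.475 [-0.0163468   0.04913287 -0.1009492 ]
[0.1, 2.3, 10.5, -7.4, 0.0, 0.1, 255] ,
[0.1, 4.0, 19.0, -15.4, 0.0, 0.1, 255] ,
[0.1, 6.9, 27.2, -23.4, 0.0, 0.1, 255] ,
[0.1, 10.9, 34.8, -31.4, 0.0, 0.1, 255] ,
[0.1, 15.9, 41.9, -39.4, 0.0, 0.1, 255] ,
[0.1, 21.8, 48.2, -47.4, 0.0, 0.1, 255] ,
[0.1, 28.5, 53.6, -55.4, 0.0, 0.1, 255] ,
[0.1, 36.0, 58.0, -63.4, 0.0, 0.1, 255] ,
[0.1, 44.0, 61.3, -71.4, -0.0, 0.1, 255] ,
[0.1, 52.3, 63.5, -79.4, -0.0, 0.1, 255] ,
```

Request:
step_arm([
  [0,2,10.5,-7.5,0,0,255],
  [0,4,19,-15.5,0,0,255],
  [0,7,27,-23.5,0,0,255],
  [0,11,35,-31.5,0,0,255],
  [0,16,42,-39.5,0,0,255],
  [0,22,48,-47.5,0,0,255],
  [0,28.5,53.5,-55.5,0,0,255],
  [0,36,58,-63.5,0,0,255],
  [0,44,61.5,-71.5,0,0,255],
  [0,52,63.5,-79.5,0,0,255],
])

```text
time_s: 3.72
eef_pos: [0.5027, -0.0069, 0.0857]
eef_rot: [0.647, 0.286, 0.647, -0.285]
wrist_force: [-1.6, 3.2, 1.4]
opening: -0.002
```

Run:
```python
from h import *
y,o=yaw();print(y,o['q'],o['eef_pos'],o['time_s'],o['wrist_force'])
c=np.array([.548,.034]);
def p(a,z,r=.062):
    b=np.radians(a);return (c[0]+r*np.cos(b),c[1]+r*np.sin(b),z,a-180)
rows([p(a,.084) for a in [230,238,246,254,262,270,278,286,292,295]],255)
A=cloud('top',ctrl.camera('top')[1]);print(measure('top',A,np.array([.5482,.0353])))
```

```text
42.4135368999394 [-2.50967193e-01  2.08663743e-01  1.90112301e+00  1.14594759e-03
  1.03112888e+00 -9.91811556e-01] [ 0.50268763 -0.0069419   0.0857393 ] 3.725 [-1.56727292  3.19921686  1.40475743]
[1.7, -0.4, 8.5, -7.6, 0.0, -0.1, 255] ,
[1.7, 1.3, 17.0, -15.6, 0.0, -0.1, 255] ,
[1.7, 4.2, 25.1, -23.6, 0.0, -0.1, 255] ,
[1.8, 8.3, 32.8, -31.6, 0.0, -0.1, 255] ,
[1.8, 13.3, 39.8, -39.6, 0.0, -0.1, 255] ,
[1.8, 19.2, 46.1, -47.6, 0.0, -0.1, 255] ,
[1.8, 26.0, 51.5, -55.6, 0.0, -0.1, 255] ,
[1.8, 33.5, 55.9, -63.6, 0.0, -0.1, 255] ,
[1.8, 39.4, 58.4, -69.6, 0.0, -0.1, 255] ,
[1.8, 42.5, 59.5, -72.6, 0.0, -0.1, 255] ,
{'lug45': -31.79, 'n': 45, 'ptr': np.float64(-89.31), 'lidnormal_az': np.float64(-89.17), 'lid': np.float64(1.426), 'm': array([0.541, 0.175, 0.236])}
```

Request:
step_arm([
  [0,-0.5,8.5,-7.5,0,0,255],
  [0,1.5,17,-15.5,0,0,255],
  [0,4,25,-23.5,0,0,255],
  [0,8.5,33,-31.5,0,0,255],
  [0,13.5,40,-39.5,0,0,255],
  [0,19,46,-47.5,0,0,255],
  [0,26,51.5,-55.5,0,0,255],
  [0,33.5,56,-63.5,0,0,255],
  [0,39,58.5,-69.5,0,0,255],
  [0,39,58.5,-69.5,0,0,255],
])

```text
time_s: 5.03
eef_pos: [0.5714, -0.0249, 0.0855]
eef_rot: [0.695, -0.132, 0.694, 0.131]
wrist_force: [0.3, 0.1, 0.1]
opening: -0.002
```

Run:
```python
from h import *
y,o=yaw();print(y,o['eef_pos'],o['time_s'],o['wrist_force'])
d=o['eef_pos'][:2]-[.548,.034];print('tool az',np.degrees(np.arctan2(d[1],d[0]))%360,np.hypot(*d))
im=[]
for n,c in(('top',[.5482,.0353]),('side',[.5478,.0328])):
    pp,dd=ctrl.camera(n);A=cloud(n,dd);c=np.array(c);print(measure(n,A,c));im.append(rect(n,pp,c,0,.098))
    r=np.hypot(*(A[...,:2]-c).transpose(2,0,1));th=np.degrees(np.arctan2(A[...,1]-c[1],A[...,0]-c[0]))
    q=(r<.084)&(r>.044)&(A[...,2]>.093)&(A[...,2]<.104);h,b=np.histogram(th[q],72,(-180,180));print([(int(b[k]),int(h[k])) for k in range(72) if h[k]>2])
cv2.imwrite('pics/a.png',cv2.resize(np.hstack(im),(800,400))[...,::-1])
```

```text
111.49570086951762 [ 0.57139351 -0.02491759  0.08551682] 5.025 [0.29244    0.14961337 0.11981673]
tool az 291.6557932248231 0.06339194445458565
{'lug45': nan, 'n': 0, 'ptr': np.float64(-89.16), 'lidnormal_az': np.float64(-89.15), 'lid': np.float64(1.426), 'm': array([0.541, 0.175, 0.236])}
[]
{'lug45': 33.98, 'n': 89, 'ptr': np.float64(-89.03), 'lidnormal_az': np.float64(-90.25), 'lid': np.float64(1.44), 'm': array([0.489, 0.164, 0.179])}
[(-150, 10), (-145, 15), (-140, 8), (-80, 9), (-70, 3), (-60, 3), (-55, 3), (120, 8), (125, 16), (130, 9)]
  return _methods._mean(a, axis=axis, dtype=dtype,
  ret = ret.dtype.type(ret / rcount)
```

View pics/a.png

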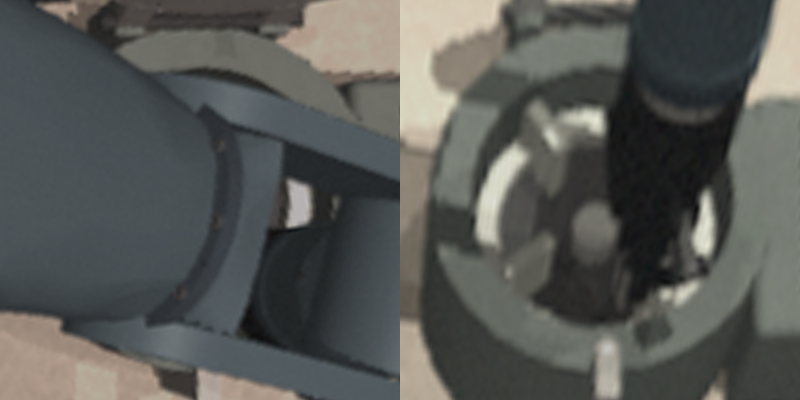

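The side view shows the pushed lug near 307° (the others at about -145° and 127°). The notch is near 261°, about 9° short of the pointer. Pushing on slowly to tool azimuth 300°.

Run:
```python
from h import *
c=np.array([.548,.034]);
def p(a,z,r=.062):
    b=np.radians(a);return (c[0]+r*np.cos(b),c[1]+r*np.sin(b),z,a-180)
rows([p(a,.0855) for a in [294,296,298,300]]+[p(292,.0855),p(290,.22)],255)
```

```text
[-0.4, 0.9, 2.8, -2.5, 0.1, 0.0, 255] ,
[-0.4, 1.0, 4.9, -4.5, 0.1, 0.0, 255] ,
[-0.4, 1.2, 7.1, -6.5, 0.1, 0.0, 255] ,
[-0.4, 1.5, 9.2, -8.5, 0.1, 0.0, 255] ,
[-0.4, 0.8, 0.6, -0.5, 0.1, 0.0, 255] ,
[-134.9, 0.8, -1.4, 1.5, 0.1, 0.0, 255] ,
```

Request:
step_arm([
  [0,0.5,3,-2.5,0,0,255],
  [0,1,5,-4.5,0,0,255],
  [0,1,7,-6.5,0,0,255],
  [0,1.5,9,-8.5,0,0,255],
  [0,1.5,9,-8.5,0,0,255],
  [0,1,0,0,0,0,255],
  [-60,1,-1,0,0,0,255],
  [-115,1,-1,0,0,0,255],
  [-135,25,-60,0,0,0,255],
  [-135,50,-120,0,0,0,255],
])

```text
time_s: 6.38
eef_pos: [0.4472, -0.022, 0.2209]
eef_rot: [0.696, -0.133, 0.693, 0.133]
wrist_force: [-0.1, 0.3, 0.8]
opening: -0.001
```

Request:
step_arm([
  [0,24,-60,0,0,0,255],
  [0,48,-120,0,0,0,255],
  [0,48,-120,0,0,0,255],
  [0,48,-120,0,0,0,255],
])

```text
time_s: 6.88
eef_pos: [0.3186, -0.022, 0.2198]
eef_rot: [0.696, -0.133, 0.694, 0.132]
wrist_force: [-0.2, 0.1, -0.0]
opening: 0.002
```

Run:
```python
from h import *
y,o=yaw();print(y,o['eef_pos'],o['time_s'],o['q'])
im=[]
for n,c in(('top',[.5482,.0353]),('side',[.5478,.0328])):
    pp,dd=ctrl.camera(n);A=cloud(n,dd);c=np.array(c);print(measure(n,A,c));im.append(rect(n,pp,c,0,.072))
cv2.imwrite('pics/b.png',cv2.resize(np.hstack(im),(800,400))[...,::-1])
```

```text
111.60882473660519 [ 0.31863473 -0.02196937  0.21975464] 6.875 [-4.47656856e-01 -4.70775338e-01  2.19934853e+00  1.00973802e-03
  1.41041855e+00 -2.39575981e+00]
{'lug45': 44.03, 'n': 305, 'ptr': np.float64(-88.71), 'lidnormal_az': np.float64(-89.17), 'lid': np.float64(1.425), 'm': array([0.541, 0.175, 0.236])}
{'lug45': 44.27, 'n': 128, 'ptr': np.float64(-88.99), 'lidnormal_az': np.float64(-89.21), 'lid': np.float64(1.429), 'm': array([0.546, 0.173, 0.231])}
```

View pics/b.png

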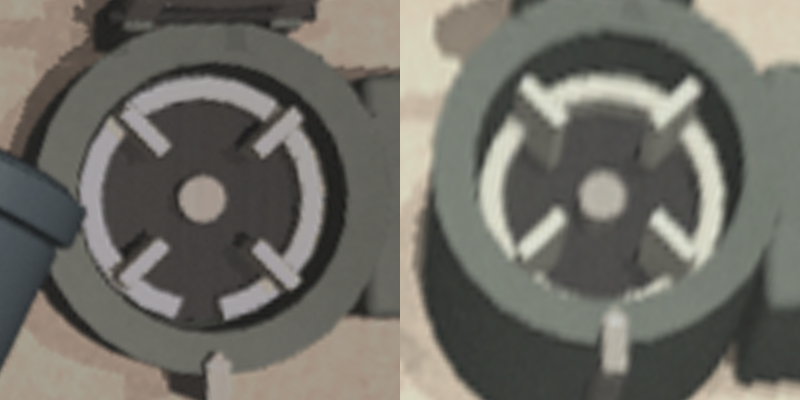

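The notch now faces the pointer: notch azimuth -90.9°, pointer -89.1°, so 1.8° off and well inside tolerance. Next I go over and behind the lid.

Run:
```python
from h import *
print(np.round(ctrl.camera_info('wrist')['hand_eye'],3))
rows([(.32,-.02,.42,0),(.546,.25,.42,0),(.546,.25,.28,0)],255)
```

```text
[[ 0.    -0.272  0.962 -0.142]
 [ 1.     0.001 -0.    -0.001]
 [-0.     0.962  0.272 -0.069]
 [ 0.     0.     0.     1.   ]]
[-200.5, 1.7, 1.8, 111.6, 0.0, -0.0, 255] ,
[-200.2, 169.3, 311.5, 111.6, 0.0, -0.0, 255] ,
[-60.2, 169.2, 311.4, 111.6, 0.0, -0.0, 255] ,
```

Request:
step_arm([
  [-60,0,0,10,0,0,255],
  [-120,0,0,20,0,0,255],
  [-180,0,0,30,0,0,255],
  [-200,10,20,40,0,0,255],
  [-200,35,65,50,0,0,255],
  [-200,60,110,60,0,0,255],
  [-200,85,160,70,0,0,255],
  [-200,112,207,80,0,0,255],
  [-200,139,255,90,0,0,255],
  [-200,169,311,100,0,0,255],
])

```text
time_s: 8.22
eef_pos: [0.5464, 0.2519, 0.4171]
eef_rot: [0.552, 0.441, 0.553, -0.442]
wrist_force: [1.1, -1.5, 0.6]
opening: 0.001
```

Run:
```python
from h import *
y,o=yaw();print(y,o['eef_pos'],o['time_s'],o['q'],o['wrist_force'])
rows([(.546,.25,.42,0),(.546,.25,.28,0)],255)
p,d=ctrl.camera('side');cv2.imwrite('pics/c.png',cv2.resize(p[0:260,180:500],(640,520))[...,::-1])
print(measure('side',cloud('side',d),np.array([.5478,.0328])))
```

```text
12.763229826253657 [0.54639864 0.25193844 0.41712576] 8.225 [2.34854985e-01 1.58694184e-01 1.26673273e+00 2.35295644e-04
 1.71830246e+00 1.21291559e-02] [ 1.12832687 -1.4547148   0.59572239]
[-2.9, -0.8, 1.8, 12.8, 0.0, 0.1, 255] ,
[137.1, -0.5, 1.8, 12.8, 0.0, 0.1, 255] ,
{'lug45': 44.08, 'n': 132, 'ptr': np.float64(-89.05), 'lidnormal_az': np.float64(-89.27), 'lid': np.float64(1.43), 'm': array([0.545, 0.173, 0.231])}
```

View pics/c.png

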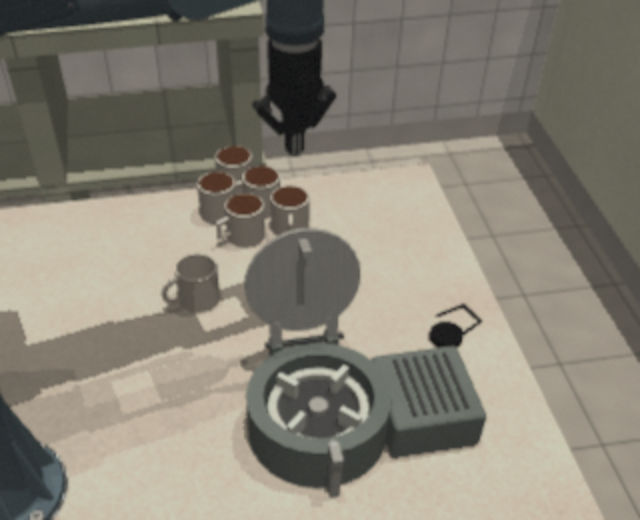

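The crop shows the shut gripper clear above and behind the upright lid (lid at 300,280). Descending behind it.

Request:
step_arm([
  [0,0,2,10,0,0,255],
  [50,0,2,13,0,0,255],
  [100,0,2,13,0,0,255],
  [137,0,2,13,0,0,255],
  [137,0,2,13,0,0,255],
])

```text
time_s: 8.9
eef_pos: [0.5431, 0.2472, 0.2768]
eef_rot: [-0.498, -0.497, -0.502, 0.502]
wrist_force: [-0.3, -0.0, 1.0]
opening: -0.002
```

```bash
cat > lid.py <<'E'
from h import *
import sys
y,o=yaw();print(y,o['eef_pos'],o['time_s'],o['wrist_force'])
def w(deg,r=.185,extra=0):
    t=np.radians(deg);s=r*np.cos(t)-(.006+extra)*np.sin(t)-.011;z=.104+r*np.sin(t)+(.006+extra)*np.cos(t)
    d=np.radians(-89.1);return (.546+s*np.cos(d),.156+s*np.sin(d),z,0)
rows([w(float(a),extra=float(sys.argv[1])) for a in sys.argv[2:]],255)
E
python3 lid.py -.002 100 92 86 80 75 70 65 60 55 50
```

```text
0.09431452235940971 [0.54311308 0.24722121 0.27680859] 8.9 [-0.28422969 -0.04672886  1.04124076]
[-8.6, 2.0, 44.2, 0.1, 0.1, 0.5, 255] ,
[-11.8, 2.3, 69.8, 0.1, 0.1, 0.5, 255] ,
[-11.9, 2.6, 89.2, 0.1, 0.1, 0.5, 255] ,
[-9.9, 2.9, 108.4, 0.1, 0.1, 0.5, 255] ,
[-6.7, 3.1, 124.3, 0.1, 0.1, 0.5, 255] ,
[-2.2, 3.4, 139.7, 0.1, 0.1, 0.5, 255] ,
[3.7, 3.7, 154.8, 0.1, 0.1, 0.5, 255] ,
[10.9, 3.9, 169.2, 0.1, 0.1, 0.5, 255] ,
[19.3, 4.2, 183.0, 0.1, 0.1, 0.5, 255] ,
[28.8, 4.5, 196.0, 0.1, 0.1, 0.5, 255] ,
```

Request:
step_arm([
  [-9,2,22,0,0,0,255],
  [-9,2,44,0,0,0,255],
  [-12,2,58,0,0,0,255],
  [-12,2,70,0,0,0,255],
  [-12,2.5,89,0,0,0,255],
  [-10,3,108,0,0,0,255],
  [-7,3,124,0,0,0,255],
  [-2,3.5,140,0,0,0,255],
  [4,3.5,155,0,0,0,255],
  [11,4,169,0,0,0,255],
])

```text
time_s: 10.15
eef_pos: [0.5484, 0.0768, 0.2705]
eef_rot: [0.5, 0.5, 0.5, -0.5]
wrist_force: [0.2, 1.6, 3.5]
opening: -0.001
```

```bash
python3 lid.py -.002 55 50 45 40 35 30 25 20 15 10
python3 - <<'E'
from h import *
p,d=ctrl.camera('side');cv2.imwrite('pics/d.png',cv2.resize(p[0:260,180:500],(640,520))[...,::-1])
E
```

```text
0.04208177928707624 [0.54836308 0.0767515  0.27052974] 10.15 [0.23199723 1.60352017 3.48598731]
[12.7, -0.9, 12.6, 0.0, 0.0, 0.0, 255] ,
[22.2, -0.7, 25.6, 0.0, 0.0, 0.0, 255] ,
[32.9, -0.5, 37.7, 0.0, 0.0, 0.0, 255] ,
[44.6, -0.3, 48.9, 0.0, 0.0, 0.0, 255] ,
[57.2, -0.2, 59.0, 0.0, 0.0, 0.0, 255] ,
[70.6, -0.0, 67.9, 0.0, 0.0, 0.0, 255] ,
[84.7, 0.1, 75.7, 0.0, 0.0, 0.0, 255] ,
[99.5, 0.2, 82.2, 0.0, 0.0, 0.0, 255] ,
[114.8, 0.3, 87.4, 0.0, 0.0, 0.0, 255] ,
[130.5, 0.4, 91.2, 0.0, 0.0, 0.0, 255] ,
```

View pics/d.png

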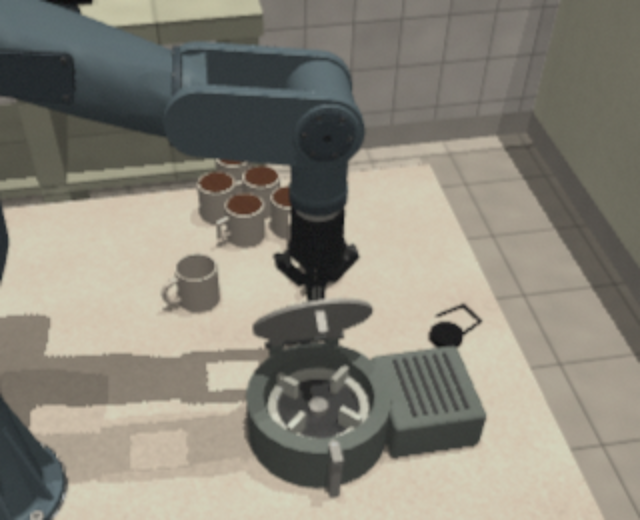

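The crop shows the finger tips on the lid's outer face (315,300), with the lid following down at about 55° and the contact force at about 4 N. Continuing the arc.

Request:
step_arm([
  [12.5,-1,12.5,0,0,0,255],
  [22,-0.5,25.5,0,0,0,255],
  [33,-0.5,37.5,0,0,0,255],
  [44.5,0,49,0,0,0,255],
  [57,0,59,0,0,0,255],
  [70.5,0,68,0,0,0,255],
  [84.5,0,75.5,0,0,0,255],
  [99.5,0,82,0,0,0,255],
  [115,0,87.5,0,0,0,255],
  [122,0,89.5,0,0,0,255],
])

```text
time_s: 11.45
eef_pos: [0.5482, -0.0117, 0.1477]
eef_rot: [0.5, 0.5, 0.501, -0.5]
wrist_force: [-0.6, 0.3, 1.8]
opening: -0.002
```

```bash
python3 lid.py -.002 10 7 4 2 0
```

```text
0.04353786986915951 [ 0.54821546 -0.0117258   0.14769104] 11.45 [-0.63791194  0.29599511  1.82760204]
[7.6, 0.5, 2.8, 0.0, -0.0, 0.1, 255] ,
[17.2, 0.5, 4.4, 0.0, -0.0, 0.1, 255] ,
[26.8, 0.5, 5.5, 0.0, -0.0, 0.1, 255] ,
[33.2, 0.6, 6.0, 0.0, -0.0, 0.1, 255] ,
[39.7, 0.6, 6.3, 0.0, -0.0, 0.1, 255] ,
```

Request:
step_arm([
  [7.5,0,3,0,0,0,255],
  [17,0.5,4.5,0,0,0,255],
  [24,0.5,5,0,0,0,255],
  [30,0.5,6,0,0,0,255],
  [35,0.5,6,0,0,0,255],
  [38,0.5,6,0,0,0,255],
  [39.5,0.5,6,0,0,0,255],
  [39.5,0.5,6,0,0,0,255],
])

```text
time_s: 12.45
eef_pos: [0.5493, -0.0176, 0.11]
eef_rot: [0.5, 0.5, 0.5, -0.5]
wrist_force: [-0.8, -0.0, 3.7]
opening: 0.004
```

Request:
step_arm([
  [1.5,0,0,0,0,0,255],
  [3,0,0,0,0,0,255],
  [4,0,0,0,0,0,255],
  [4,0,0,0,0,0,255],
])

```text
time_s: 12.95
eef_pos: [0.5496, -0.0176, 0.1096]
eef_rot: [0.501, 0.499, 0.5, -0.5]
wrist_force: [-15.3, 2.3, 30.7]
opening: 0.001
```

The lid is on its stop: z stays at 0.110 while the force rises to 31 N. Lifting off and retreating for the check.

Request:
step_arm([
  [-4,0,0,0,0,0,255],
  [-30,0,0,0,0,0,255],
  [-90,0,0,0,0,0,255],
  [-130,0,0,0,0,0,255],
  [-130,-60,0,0,0,0,255],
  [-130,-120,0,0,0,0,255],
  [-130,-180,0,0,0,0,255],
  [-130,-230,0,0,0,0,255],
  [-130,-230,0,0,0,0,255],
  [-130,-230,0,0,0,0,255],
])

```text
time_s: 14.2
eef_pos: [0.32, -0.018, 0.2361]
eef_rot: [0.501, 0.5, 0.499, -0.499]
wrist_force: [0.4, -0.1, 0.0]
opening: 0.002
```

Run:
```python
from h import *
o=ctrl.get_obs();print(o['time_s'],o['eef_pos'],o['wrist_force'])
im=[]
for n,c in(('top',[.5482,.0353]),('side',[.5478,.0328])):
    p,d=ctrl.camera(n);A=cloud(n,d);c=np.array(c);L=A[...,:2]-c;r=np.hypot(L[...,0],L[...,1])
    q=(r>.035)&(r<.092)&(A[...,2]>.09)&(A[...,2]<.14);X=A[q]
    k=np.linalg.lstsq(np.c_[X[:,:2]-c,np.ones(len(X))],X[:,2],rcond=None)[0];print(n,len(X),'slope x,y, z0',np.round(k,4))
    d0=np.load(n+'0.npz');df=np.abs(p.astype(int)-d0['p']).max(2)
    im.append(p)
    for nm,(u0,u1,v0,v1) in ({'mugs':(145,200,100,245),'pitcher':(425,505,240,295),'brush':(472,512,155,228)} if n=='top' else {'mug':(258,295,122,160),'pitcher':(280,330,290,350),'brush':(350,420,322,352)}).items():print(nm,(df[v0:v1,u0:u1]>40).sum())
cv2.imwrite('pics/e.png',im[0][...,::-1])
```

```text
14.2 [ 0.31996973 -0.01798186  0.23611485] [ 0.38722256 -0.09866973  0.02033192]
top 3541 slope x,y, z0 [ 0.0006 -0.0004  0.1101]
mugs 0
pitcher 0
brush 0
side 1521 slope x,y, z0 [-0.0025  0.0018  0.1081]
mug 563
pitcher 0
brush 0
```

View pics/e.png

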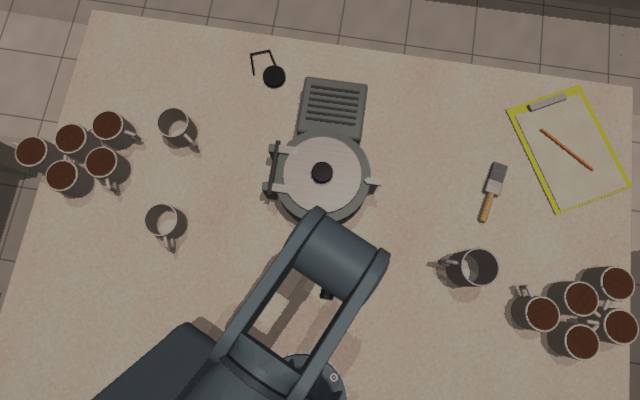

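The lid at (320,178) lies flat in the top view. Both mugs, the pitcher and the brush are unchanged there (0 changed pixels), and the arm stands clear. The one difference, 563 pixels in the side view's mug region, is probably the arm or its shadow.

```bash
python3 -c "
from bench import ctrl
print(ctrl.hand_in())"
```

```text
the job is handed in; nothing more can be done
None
```

The notch faces the pointer, the lid is fully closed, and the job is handed in; the hand-in reports no verdict. I pushed one lug about 148° counter-clockwise, then swung the lid over from behind and pressed it onto its stop. The clock stood at about 14 s of the allowed 72 s.

**Last checks**
- **Notch:** just before closing, the notch was about 1.8° short of the pointer in the top camera and about 1.6° in the side camera. That is about 2.5 mm, inside the 10 mm limit. It cannot be seen under the closed lid, so I did not measure it again.
- **Lid:** the force rose to 31 N while the tip stayed at z = 0.110 m, so the lid was on its stop. Afterwards its face measured level, with a slope of 0.0004 towards the hinge in the top camera and 0.002 in the side camera.
- **Bystanders:** the mugs, pitcher and brush showed no changed pixels in the top camera, and the pitcher and brush none in the side camera.
- **Robot:** the arm stands clear, with wrist force near zero.

**Disagreements**
- **Side camera, lid height:** it put the lid about 2 mm lower than the top camera did, which is within the calibration error.
- **Side camera, mug:** the picture patch around the mug changed by 563 pixels. I put that down to the arm or its shadow, because the top camera shows the mugs unmoved, but I did not check it further.

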